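Close the tub and check the lid with the plunger gauge

TASK

Put the loose lid on the tub and press it down until it snaps in and sits level on the rim. Then lift the plunger gauge out of its wooden stand and hold it upright with its tip inside the black ring marked on the lid, pressing gently so that the plunger is about half in; finish while still holding it there, do not let go. Leave the three other small things on the table alone.

Things in the scene. Friction and masses are not known exactly. Their poses are not given: they have to be found in the camera images.
- tub: White round plastic tub, open at the top, fixed to the table: 104 mm across, 70 mm high, mouth 94 mm. Origin: centre of its underside, z up. Four sprung steel balls, 4 mm below the rim, stand about 5 mm in from the wall; the lid rests on them some 10 mm too high until pushed down with about 6 to 10 N, when they snap over its bead.
- tub_rim (a point): Centre of the tub's mouth, at rim height (70 mm above the table).
- lid: Loose white lid, 100 g, right way up on the table: disc 108 mm wide, 4 mm thick, over a plug 28 mm deep (74 mm wide at the bottom, 82 mm above, 89 mm at its bead). Origin: centre of the plug's underside, z up; disc top at z = 32 mm. Fully home, the disc lies on the rim and the origin is 42 mm above the tub's. On the -y side a solid white vent button (18 mm wide, 3 mm high), not the spot to gauge.
- lid_handle (a point): Top centre of the lid's upright bar handle (at 0, 0, 64 mm in the lid's frame; axes as the lid's). The bar is 46 mm long along x, 12 mm thick along y, and rises 32 mm above the disc.
- lid_mark (a point): Centre of the black ring mark on the lid's disc, on its top surface, on the handle's +y side (at 0, 32, 32 mm in the lid's frame). The ring is 25 mm across and about 1 mm high; the spot to gauge is the flat surface inside it.
- gauge_stand: Wooden block 80 x 80 x 48 mm, fixed to the table, with an upright 20 mm hole in its middle that holds the gauge. Origin: centre of its underside.
- gauge: Plunger gauge, 155 g, upright in the stand. Origin: on its axis, at the underside of its dark flange (36 mm wide, 5 mm thick), which rests on the stand; z up. Below it a barrel 16 mm wide, 20 mm long, then the plunger, whose tip is at z = -38 mm when free: lift more than 40 mm straight up to draw it out. A small dial (7 mm proud, fixed) is on the -x face at z = 76 mm; the top is at z = 102 mm.
- gauge_grip (a point): Point to grip, on the gauge's axis 60 mm above the flange's underside, axes as the gauge's: here is its aluminium body, 30 mm (x) by 24 mm (y), from 5 to 93 mm above the flange's underside. Grip across the 24 mm.
- gauge_tip (a point): The end of the plunger's round 8 mm tip.
- gauge_plunger (a joint): How far the sprung plunger is pushed in, m: 0 free, 0.012 at the stop, 0.006 half in. It takes about 0.8 N to start and 0.4 N more for each mm (about 3.2 N at half).
- sprig_mould: Bystander: round brown plaster mould, 66 mm wide, 34 mm high. Origin: centre of its underside.
- tube_offcut: Bystander: short dark clay tube, 53 mm wide, 50 mm high. Origin: centre of its underside.
- round_cutter: Bystander: round tin cutter ring, 66 mm wide, 35 mm high. Origin: centre of its underside.
Things that resemble listed ones, but are neither listed nor needed, are in the scene too. What is shaped like the gauge_stand but orange or pink is not meant.

How it is judged:
By the outcome, as a careful person would: the job done as asked, in the order asked, and still so for the second after the job is handed in, while the arm keeps its last pose, push and grip.
It also fails if it takes over 58 s, if anything falls off the work surface, if the arm or the gripper's body presses on something with over 40 N, if the wrist force passes 120 N, or if a joint passes its speed limit or range.

ROBOT

A 6-joint arm with a two-finger parallel gripper is mounted at the origin on a cart in front of the work surface, level with it; the furniture and walls round the work are solid. World frame = base frame: x ahead of the robot, y to its left, z up, the work surface at z = 0. Lengths are in m, angles in rad, forces in N, time in s.
With the tool pointing down it reaches from about 0.325 to 0.85 m from the base axis. Payload 15.5 kg.
Tool frame: the origin (TCP) lies at the very end of the fingers, on their centre line; the grasp point (between the pads) lies 19 mm behind it; z points along the fingers, x is the direction in which the jaws open and shut, and the axes are right-handed (so a half turn about z gives the same grasp; the last joint's range is limited). The gripper opens to 91 mm and grips with 3 to 60 N. Pads are 32 mm wide; open, the fingers measure 118 mm over their backs; the gripper's body (76 mm by 178 mm) begins 60 mm behind the grasp point.
Start: joints at [1.127, 0.494, 1.345, -0, 1.302, -0.096], TCP at [0.213, 0.588, 0.214] pointing down, gripper open.
Joint ranges: [-2.91, 2.91], [-0.82, 2.16], [0.22, 2.67], [-1.22, 4.37], [0.12, 2.79], [-3.08, 3.08]. Speed limits (rad/s): [1.89, 1.89, 2.57, 3.01, 3.01, 3.01].

INTERFACE

Orientations are given as a unit quaternion [w, x, y, z].
In Python, from bench import env, camera, search_frame, silhouettes gives the robot as it stands.
- The arm moves only by the shell command python3 -m jog 'ROWS' [FORCE]. ROWS is JSON, a list that holds one entry, the list of rows, each a list of 7 numbers: the shift along the tool's x, y, z in m, then the turn, a rotation vector about the tool's x, y, z in degrees, then the finger opening in m, from 0 to 0.0912. In form: [[[tx, ty, tz, wx, wy, wz, gripper], ...]]. A call has exactly 8 rows; each row is the pose to reach, as a shift and turn from the pose commanded when the call began, along the tool's axes at that moment; what a row does not reach only later rows make up. A row lasts 1/10 s, in which the tool goes at most 50 mm and 8.59 degrees, less where a joint would pass 70% of its speed; a pose out of reach is approached as far as the arm can. A call with a gripper value outside its range is refused whole. The fingers move at their own pace and stop on an object; FORCE is the grip in N (left out, the last holds). Time passes only in rows, so rows that repeat a pose let the fingers close, or fill a call up. It gives the time, the measured TCP pose, the force and the opening at its end, in the units of the state.
- env.sense(): the state, without advancing time (a new reading comes with each control period).
- camera(name): name is "scene" or "top"; returns a dict with "frame" (384x512x3 uint8, red, green, blue), "camera_matrix" (3x3 intrinsics, pixels), "distortion" ([k1, k2, p1, p2, k3] as OpenCV has them; the pictures are not rectified), "extrinsics" (4x4, takes a point from camera to world coordinates). Camera axes: x right, y down, z forward; pixel columns grow to the right and rows downward; lengths in m; the calibration is good to about 2 mm. A picture is of the moment at which its call begins. There is no depth.
- env.hand_in(): hands the job in, once; it reports no verdict.
Trained networks look in the newest picture that a camera, given by its name, has taken for a name from the list of things; names that differ only in an ending like _2 or _b are one class to them, and where a whole thing is asked for, a point or a joint stands for the part that bears it (a point fixed in the world has none). Each returns a list of dicts, best first, with "confidence" (0 to 1); they miss things now and then, are a little off and sometimes report something else, mostly with a low value. They report only what shows in the picture. A call takes as long as a camera call. They do not tell look-alikes from the thing itself.
- search_frame(camera, label): "uv" ([column, row] in pixels, amid what is visible of it).
- silhouettes(camera, label): "pixels" (384x512 bool, what is visible of it) and "uv" ([column, row] in pixels, amid what is visible of it).
The state is a dict: "time_s": time; "joint_pos": joint angles; "qvel": joint speeds; "effort": joint torques, N m; "ee_pos": TCP position; "ee_rot": TCP orientation; "contact_force": force on the tool from outside, world axes, zero at the start; "torque": the same for the moment, N m; "gripper_width": opening from 0.0 (shut) to 1.0 (fully open).
Only numpy, scipy, OpenCV 4.12 (cv2) and the standard library are available. Lean on these libraries where they do the work, as an engineer would, in place of code of your own. Each camera call takes 0.05 s, during which the arm holds its last target.

## Working session

There is one attempt and no reset: what is moved stays moved. The work goes in short steps, Python scripts to look and compute and a shell command to move; the robot and the scene stay as the last step left them, time stands still between calls to the robot, and variables do not carry over. Pictures are saved under pics/ and viewed, and the job is handed in when it is done.

```bash
mkdir -p pics; ls; python3 - <<'E'
from bench import env, camera, search_frame, silhouettes
import cv2
s=env.sense()
print({k:(s[k] if not hasattr(s[k],'round') else s[k].round(4) if hasattr(s[k],'shape') else s[k]) for k in s})
for n in("scene","top"):
    c=camera(n); cv2.imwrite(f"pics/{n}0.png",c["frame"][:,:,::-1]); print(n,c["camera_matrix"],c["distortion"],c["extrinsics"])
    for l in["tub","lid","gauge_stand","gauge","sprig_mould","tube_offcut","round_cutter","lid_handle","lid_mark","gauge_tip","gauge_grip","tub_rim"]:
        print(l,[([round(float(x)) for x in d["uv"]],round(float(d["confidence"]),2)) for d in search_frame(n,l)])
E
```

```text
pics
{'time_s': 0.0, 'joint_pos': array([ 1.1275,  0.4942,  1.3461,  0.    ,  1.3025, -0.0955]), 'qvel': array([-0.0011,  0.0005, -0.0017,  0.0005, -0.0004, -0.0001]), 'effort': array([-3.00000e-03, -8.78809e+01, -3.81858e+01,  7.05000e-02,
        5.32000e-02, -1.00000e-04]), 'ee_pos': array([0.2129, 0.5872, 0.2133]), 'ee_rot': array([ 3.000e-04,  8.188e-01,  5.741e-01, -5.000e-04]), 'contact_force': array([0.8514, 0.6817, 0.5745]), 'torque': array([ 0.0255, -0.0093,  0.0026]), 'gripper_width': 1.0021831917348807}
scene [[356.39398558   0.         253.19055315]
 [  0.         356.39398558 193.22956699]
 [  0.           0.           1.        ]] [0.02526872 0.         0.         0.         0.        ] [[ 0.56299134 -0.64345567  0.51865745  0.03232602]
 [-0.82641009 -0.44538501  0.34449754 -0.47781942]
 [ 0.00933335 -0.62257288 -0.78250616  0.90680134]
 [ 0.          0.          0.          1.        ]]
tub [([267, 265], 0.88)]
lid [([151, 191], 0.61)]
gauge_stand [([216, 222], 0.98), ([332, 272], 0.84)]
gauge [([213, 202], 0.63), ([259, 187], 0.49)]
sprig_mould [([228, 166], 0.87), (
[... 355 characters left out ...]
         0.           1.        ]] [0.00984482 0.         0.         0.         0.        ] [[ 0.01651827 -0.98233044  0.18642438  0.41456324]
 [-0.99949681 -0.01117309  0.02968653 -0.11844413]
 [-0.02707904 -0.18682095 -0.9820207   1.06013859]
 [ 0.          0.          0.          1.        ]]
tub [([325, 261], 0.73), ([161, 250], 0.28)]
lid [([161, 252], 0.87)]
gauge_stand [([248, 248], 0.95), ([314, 200], 0.91), ([388, 227], 0.82)]
gauge [([242, 241], 0.7)]
sprig_mould [([208, 169], 0.93)]
tube_offcut [([260, 170], 0.49)]
round_cutter [([243, 136], 0.48)]
lid_handle [([164, 250], 0.7)]
lid_mark [([163, 246], 0.97)]
gauge_tip []
gauge_grip [([242, 242], 0.56)]
tub_rim [([327, 261], 0.74)]
```

View pics/scene0.png

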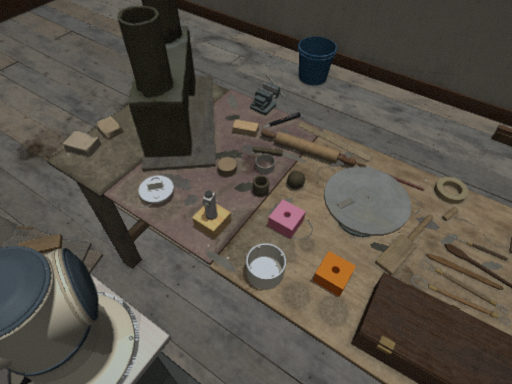

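View pics/top0.png

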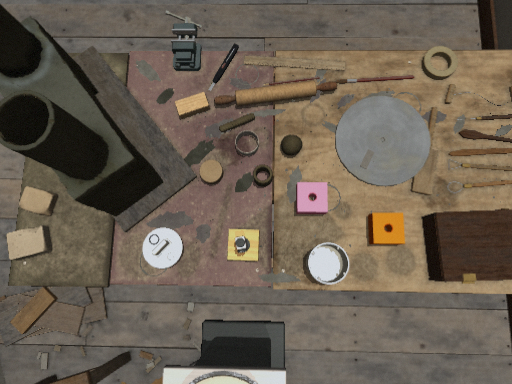

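```bash
cat > h.py <<'E'
import numpy as np, cv2
from bench import env, camera, search_frame, silhouettes
def ray(c,uv):
    p=cv2.undistortPoints(np.array([[uv]],float),c["camera_matrix"],np.array(c["distortion"]))[0,0]
    E=np.array(c["extrinsics"]); return E[:3,3],E[:3,:3]@np.array([p[0],p[1],1])
def atz(c,uv,z):
    o,d=ray(c,uv); return o+d*(z-o[2])/d[2]
def proj(c,P):
    E=np.linalg.inv(np.array(c["extrinsics"]));P=np.atleast_2d(np.array(P,float))
    r,_=cv2.Rodrigues(E[:3,:3]); return cv2.projectPoints(P,r,E[:3,3],c["camera_matrix"],np.array(c["distortion"]))[0][:,0]
def tri(ca,ua,cb,ub):
    (o1,d1),(o2,d2)=ray(ca,ua),ray(cb,ub); A=np.stack([d1,-d2],1); t=np.linalg.lstsq(A,o2-o1,rcond=None)[0]
    a,b=o1+d1*t[0],o2+d2*t[1]; return (a+b)/2,np.linalg.norm(a-b)
def crop(c,uv,h,name,k=8):
    u,v=map(int,uv); f=c["frame"][max(0,v-h):v+h,max(0,u-h):u+h,::-1]; cv2.imwrite(name,cv2.resize(f,None,fx=k,fy=k,interpolation=cv2.INTER_CUBIC))
    print(name,"origin",max(0,u-h),max(0,v-h),"k",k)
E
python3 - <<'E'
from h import *
np.set_printoptions(precision=4,suppress=True)
t=camera("top");s=camera("scene")
print("tcp",proj(t,[.213,.587,.213]),proj(s,[.213,.587,.213]),"base",proj(s,[0,0,0]),proj(t,[0,0,0]))
for n,u,z in[("lid",(161,250),.032),("tub",(327,262),.07),("standY",(243,245),.048),("pillarcorner",(125,229),0),("mould",(210,171),.034),("offcut",(262,175),.05),("edge",(200,285),0),("left",(112,285),0)]: print(n,atz(t,u,z))
crop(t,(161,250),35,"pics/c1.png");crop(s,(156,190),35,"pics/c2.png");crop(t,(243,245),30,"pics/c3.png")
crop(s,(212,212),35,"pics/c4.png");crop(t,(327,262),35,"pics/c5.png")
E
cd pics; python3 -c "
import cv2,numpy as np
a=[cv2.resize(cv2.imread(f'c{i}.png'),(395,395)) for i in (1,2)]
cv2.imwrite('m1.png',np.hstack(a))
a=[cv2.resize(cv2.imread(f'c{i}.png'),(395,395)) for i in (3,4)]
cv2.imwrite('m2.png',np.hstack(a))"
```

```text
tcp [[-65.8584 356.7139]] [[-30.0089 136.0045]] base [[ 76.0687 349.7622]] [[221.988  432.0552]]
lid [0.4466 0.1748 0.032 ]
tub [ 0.422  -0.2589  0.07  ]
standY [ 0.4622 -0.0444  0.048 ]
pillarcorner [0.5037 0.2882 0.    ]
mould [0.6633 0.0526 0.034 ]
offcut [ 0.6498 -0.0911  0.05  ]
edge [0.3562 0.0722 0.    ]
left [0.3522 0.3109 0.    ]
pics/c1.png origin 126 215 k 8
pics/c2.png origin 121 155 k 8
pics/c3.png origin 213 215 k 8
pics/c4.png origin 177 177 k 8
pics/c5.png origin 292 227 k 8
```

View pics/m1.png

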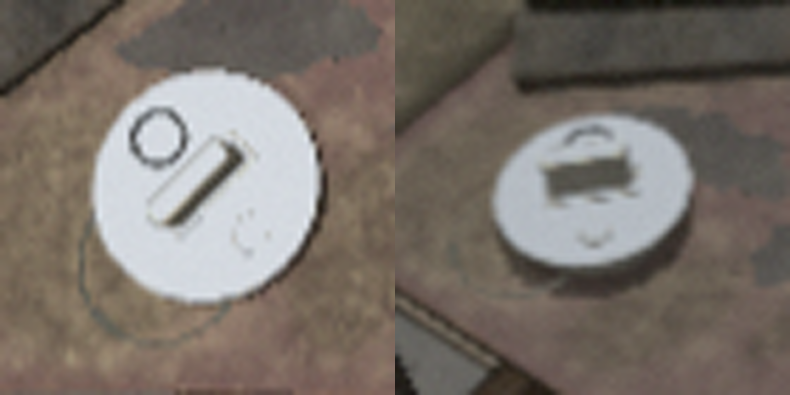

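View pics/m2.png

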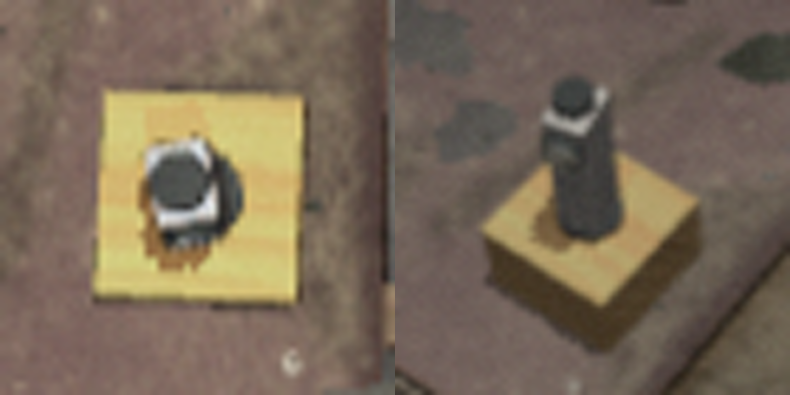

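```bash
python3 - <<'E'
from h import *
t=camera("top")["frame"][10:300,0:270,::-1];s=camera("scene")["frame"][0:220,50:300,::-1]
a=cv2.resize(t,None,fx=1.48,fy=1.48,interpolation=2);b=cv2.resize(s,None,fx=1.6,fy=1.6,interpolation=2)
m=np.zeros((440,800,3),np.uint8);m[:a.shape[0],:a.shape[1]]=a;m[:b.shape[0],400:400+b.shape[1]]=b
m=np.clip(m.astype(float)*1.8,0,255).astype(np.uint8)
cv2.imwrite("pics/kiln.png",m)
E
```

```text
(no output)
```

View pics/kiln.png

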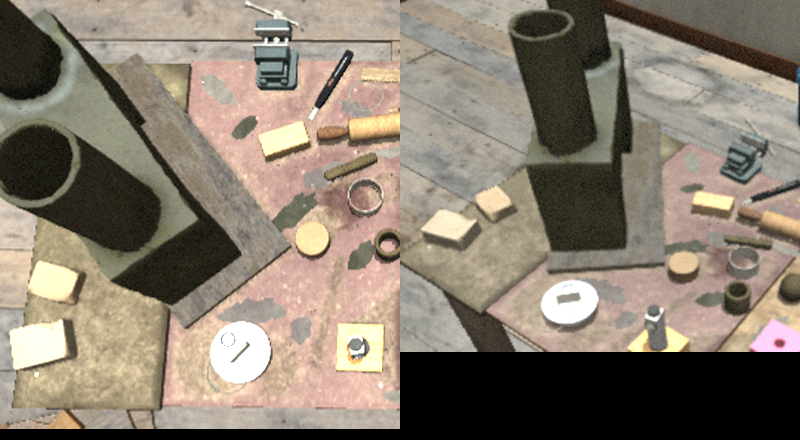

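```bash
python3 - <<'E'
from h import *
np.set_printoptions(precision=3,suppress=True)
t=camera("top");s=camera("scene")
for a,b in[((118,214),(144,156)),((162,182),(191,154)),((74,199),(129,103)),((125,138),(191,103))]: print(tri(t,a,s,b))
# lid: masks
for c,n,R in((t,"top",0),(s,"scene",0)):
    g=c["frame"].astype(int)
    for lab,z,lo in(("lid",.032,150),("tub",.07,150)):
        d=silhouettes(n,lab)
        for q in d[:2]:
            m=q["pixels"].astype(np.uint8); cs,_=cv2.findContours(m,0,2); k=max(cs,key=cv2.contourArea)
            pts=np.array([atz(c,p,z) for p in k[:,0].astype(float)])[:,:2]
            (x,y),r=cv2.minEnclosingCircle(pts.astype(np.float32)); print(n,lab,q["confidence"],m.sum(),"mean",pts.mean(0),"circ",x,y,r)
for n,u in[("ring",(154.0,239.3)),("vent",(170.3,256.1)),("disc",(162.7,247.8))]: print(n,atz(t,u,.032))
print("handle", atz(t,(159.3,246.9),.064))
for n,u in[("ring",(35*2*1,0))]: pass
E
```

```text
(array([0.539, 0.303, 0.029]), np.float64(0.00817584378580164))
(array([0.634, 0.183, 0.029]), np.float64(0.004549420195026754))
(array([0.549, 0.314, 0.237]), np.float64(0.0020857395829165077))
(array([0.717, 0.237, 0.166]), np.float64(0.014109796570403487))
top lid 0.86 1285 mean [0.455 0.17 ] circ 0.45458775758743286 0.17157016694545746 0.05465058982372284
top lid 0.41 1380 mean [ 0.419 -0.263] circ 0.4219048023223877 -0.2645285427570343 0.05585858225822449
top tub 0.59 1427 mean [ 0.422 -0.258] circ 0.4209432601928711 -0.25960323214530945 0.05438898876309395
scene lid 0.81 747 mean [0.448 0.173] circ 0.4510160982608795 0.1677783578634262 0.0578819178044796
scene tub 0.57 1527 mean [ 0.411 -0.273] circ 0.40947991609573364 -0.26932409405708313 0.06621365249156952
ring [0.475 0.195 0.032]
vent [0.431 0.149 0.032]
disc [0.452 0.171 0.032]
handle [0.453 0.171 0.064]
```

```bash
cat > ov.py <<'E'
from h import *
def circ(x,y,z,r,n=120):
    a=np.linspace(0,2*np.pi,n); return np.stack([x+r*np.cos(a),y+r*np.sin(a),0*a+z],1)
def lin(P): # polyline of dense
    return np.concatenate([np.linspace(P[i],P[i+1],30) for i in range(len(P)-1)])
def overlay(c,curves,uv,h,k=8):
    u,v=int(uv[0]),int(uv[1]); x0,y0=max(0,u-h),max(0,v-h)
    f=cv2.resize(c["frame"][y0:v+h,x0:u+h,::-1],None,fx=k,fy=k,interpolation=2).copy()
    for P,col in curves:
        q=(proj(c,P)-[x0,y0]+.5)*k
        cv2.polylines(f,[np.round(q).astype(np.int32)],False,col,1)
    return f
def lidcurves(x,y,z0,yaw):
    Rz=np.array([[np.cos(yaw),-np.sin(yaw),0],[np.sin(yaw),np.cos(yaw),0],[0,0,1]]); T=lambda P:np.asarray(P)@Rz.T+[x,y,z0]
    return [(T(circ(0,0,.032,.054)),(0,0,255)),(T(circ(0,.032,.033,.0125)),(0,255,0)),(T(circ(0,-.032,.035,.009)),(255,0,0)),
     (T(lin([[s*.023,t*.006,.064] for s,t in((1,1),(1,-1),(-1,-1),(-1,1),(1,1))])),(255,0,255))]
E
python3 - <<'E'
from ov import *
t=camera("top");s=camera("scene")
tc=[(circ(.421,-.261,.07,.052),(0,0,255)),(circ(.421,-.261,.07,.047),(0,255,0))]
L=lidcurves(.453,.172,0,np.radians(46.3-90))
m=np.vstack([np.hstack([overlay(t,tc,(327,262),30,5),overlay(s,tc,(267,265),30,5)]),np.hstack([overlay(t,L,(161,248),30,5),overlay(s,L,(156,190),30,5)])])
cv2.imwrite("pics/ov1.png",m)
E
```

```text
(no output)
```

View pics/ov1.png

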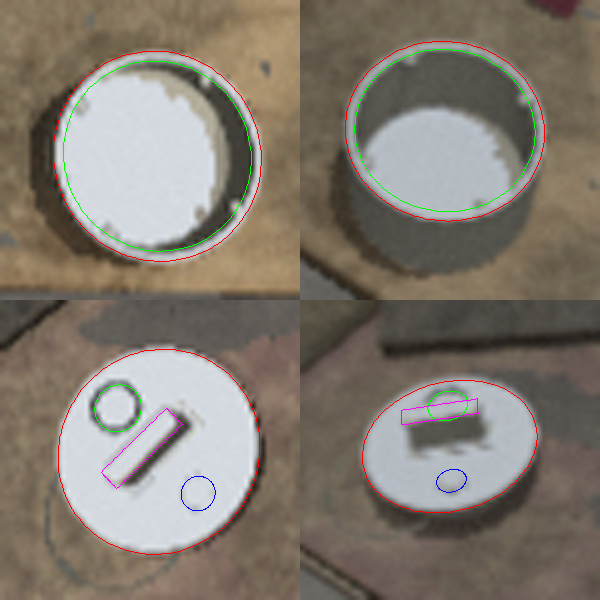

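```bash
python3 -m jog '[[[-0.308,0.367,0.098,0,0,23.8,0.05],[-0.308,0.367,0.098,0,0,23.8,0.05],[-0.308,0.367,0.098,0,0,23.8,0.05],[-0.308,0.367,0.098,0,0,23.8,0.05],[-0.308,0.367,0.098,0,0,23.8,0.05],[-0.308,0.367,0.098,0,0,23.8,0.05],[-0.308,0.367,0.098,0,0,23.8,0.05],[-0.308,0.367,0.098,0,0,23.8,0.04]]]' 30
cat > go.py <<'E'
import sys,numpy as np
from scipy.spatial.transform import Rotation as R
from bench import env
def go(p=None,yaw=None):
    s=env.sense(); q=s["ee_rot"]; r=R.from_quat([q[1],q[2],q[3],q[0]]); M=r.as_matrix()
    y=np.degrees(np.arctan2(M[1,0],M[0,0]))
    print("t",round(float(s["time_s"]),2),"pos",np.round(s["ee_pos"],4),"xyaw",round(y,2),"tilt",np.round(M[:,2],4),"F",np.round(s["contact_force"],2),"w",round(float(s["gripper_width"])*.0912,4),"j",np.round(s["joint_pos"],2))
    if p is not None:
        p=np.array(p,float); y=yaw if yaw is not None else y
        T=R.from_euler('z',y,degrees=True)*R.from_rotvec([np.pi,0,0])
        print("shift",np.round(M.T@(p-s["ee_pos"]),4),"turn",np.round(np.degrees((r.inv()*T).as_rotvec()),2))
if __name__=="__main__":
    a=list(map(float,sys.argv[1:])); go(a[:3] if a else None,a[3] if len(a)>3 else None)
E
python3 go.py .453 .172 .115 46.3
```

```text
time_s: 2.7
ee_pos: [0.4102, 0.2467, 0.1336]
ee_rot: [-0.0, 0.92, 0.393, 0.0]
contact_force: [0.3, 1.2, 0.2]
gripper_width: 0.488
t 2.7 pos [0.4102 0.2467 0.1336] xyaw 46.28 tilt [ 7.e-04  3.e-04 -1.e+00] F [0.35 1.18 0.21] w 0.0445 j [ 0.42  0.4   1.8  -0.    0.95 -0.39]
shift [-0.0244  0.0826  0.0187] turn [ 0.02 -0.04 -0.02]
```

```bash
python3 -m jog '[[[-0.022,0.081,0.018,0,0,0,0.035],[-0.022,0.081,0.018,0,0,0,0.035],[-0.022,0.081,0.018,0,0,0,0.035],[-0.022,0.081,0.018,0,0,0,0.035],[-0.022,0.081,0.018,0,0,0,0.035],[-0.022,0.081,0.018,0,0,0,0.035],[-0.022,0.081,0.018,0,0,0,0.035],[-0.022,0.081,0.018,0,0,0,0.035]]]'
python3 go.py .453 .172 .038 46.3
python3 - <<'E'
from ov import *
t=camera("top");s=camera("scene")
L=lidcurves(.453,.172,0,np.radians(46.3-90))
cv2.imwrite("pics/pre.png",np.hstack([overlay(t,L,(161,238),50,4),overlay(s,L,(156,180),50,4)]))
E
```

```text
time_s: 3.5
ee_pos: [0.4525, 0.1771, 0.1159]
ee_rot: [0.0, 0.919, 0.393, 0.0]
contact_force: [-0.5, 1.3, 0.6]
gripper_width: 0.388
t 3.5 pos [0.4525 0.1771 0.1159] xyaw 46.33 tilt [ 2.e-04  0.e+00 -1.e+00] F [-0.52  1.28  0.58] w 0.0354 j [ 0.25  0.43  1.8  -0.    0.91 -0.56]
shift [-0.0033  0.0039  0.0779] turn [ 0.01 -0.01  0.03]
```

View pics/pre.png

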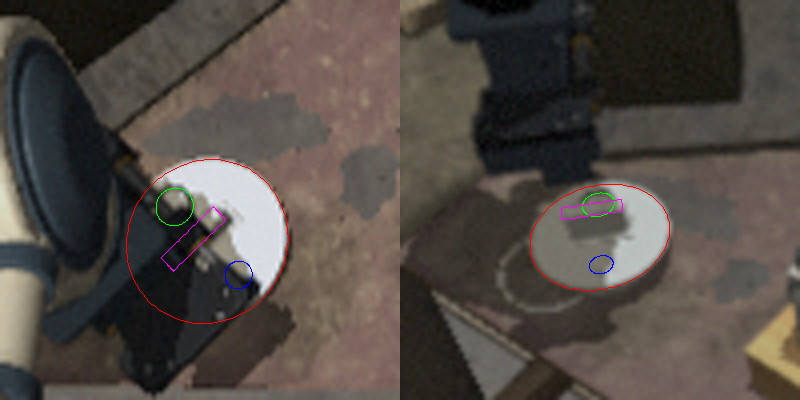

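```bash
python3 -m jog '[[[-0.002,0.003,0.02,0,0,0,0.035],[-0.002,0.003,0.04,0,0,0,0.035],[-0.002,0.003,0.055,0,0,0,0.035],[-0.002,0.003,0.065,0,0,0,0.035],[-0.002,0.003,0.073,0,0,0,0.035],[-0.002,0.003,0.077,0,0,0,0.035],[-0.002,0.003,0.077,0,0,0,0.035],[-0.002,0.003,0.077,0,0,0,0.035]]]'
python3 go.py .453 .172 .038 46.3
```

```text
time_s: 4.4
ee_pos: [0.4537, 0.1731, 0.0391]
ee_rot: [0.0, 0.92, 0.393, 0.0]
contact_force: [0.1, 1.1, -0.0]
gripper_width: 0.384
t 4.4 pos [0.4537 0.1731 0.0391] xyaw 46.28 tilt [ 5.e-04  1.e-04 -1.e+00] F [ 0.11  1.08 -0.03] w 0.035 j [ 0.24  0.57  1.86 -0.    0.71 -0.57]
shift [-0.0013  0.0002  0.0011] turn [ 0.02 -0.03 -0.02]
```

```bash
python3 -m jog '[[[-0.001,0,0,0,0,0,0.005],[-0.001,0,0,0,0,0,0.005],[-0.001,0,0,0,0,0,0.005],[-0.001,0,0,0,0,0,0.005],[-0.001,0,0,0,0,0,0.005],[-0.001,0,0,0,0,0,0.005],[-0.001,0,0,0,0,0,0.005],[-0.001,0,0,0,0,0,0.005]]]' 40
python3 go.py .453 .172 .19 46.3
```

```text
time_s: 5.2
ee_pos: [0.453, 0.1723, 0.039]
ee_rot: [0.0, 0.92, 0.393, 0.0]
contact_force: [0.4, -0.5, 5.7]
gripper_width: 0.13
t 5.2 pos [0.453  0.1723 0.039 ] xyaw 46.28 tilt [ 5.e-04  1.e-04 -1.e+00] F [ 0.39 -0.46  5.68] w 0.0118 j [ 0.24  0.57  1.87 -0.    0.71 -0.57]
shift [-0.0002  0.0003 -0.151 ] turn [ 0.02 -0.02 -0.02]
```

```bash
python3 -m jog '[[[0,0,-0.01,0,0,0,0.005],[0,0,-0.03,0,0,0,0.005],[0,0,-0.06,0,0,0,0.005],[0,0,-0.095,0,0,0,0.005],[0,0,-0.13,0,0,0,0.005],[0,0,-0.16,0,0,0,0.005],[0,0,-0.18,0,0,0,0.005],[0,0,-0.19,0,0,0,0.005]]]'
python3 go.py .421 -.261 .225 -45
python3 - <<'E'
from ov import *
t=camera("top");s=camera("scene")
cv2.imwrite("pics/lift.png",np.hstack([overlay(t,[],(161,238),50,4),overlay(s,[],(156,160),50,4)]))
E
```

```text
time_s: 6.0
ee_pos: [0.4531, 0.1724, 0.231]
ee_rot: [0.0, 0.92, 0.393, 0.001]
contact_force: [-0.4, 0.4, -2.0]
gripper_width: 0.129
t 6.0 pos [0.4531 0.1724 0.231 ] xyaw 46.28 tilt [ 2.5e-03  6.0e-04 -1.0e+00] F [-0.44  0.37 -2.01] w 0.0118 j [ 0.24  0.28  1.66  0.    1.2  -0.57]
shift [-0.3354  0.2764  0.0057] turn [-4.000e-02 -1.600e-01  9.128e+01]
```

View pics/lift.png

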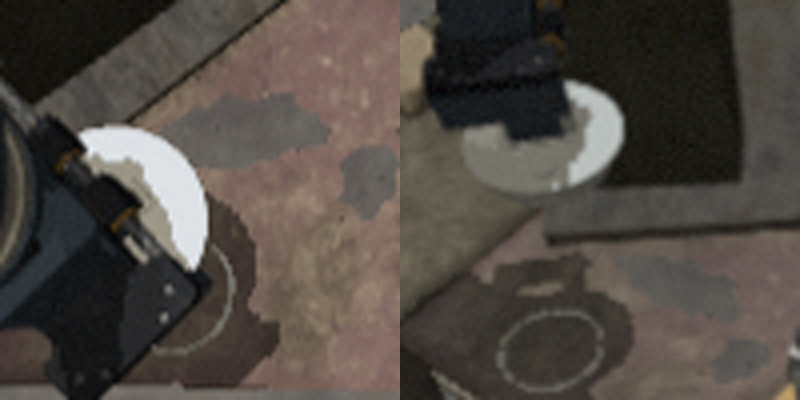

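```bash
python3 -m jog '[[[-0.335,0.276,0,0,0,91.3,0.005],[-0.335,0.276,0,0,0,91.3,0.005],[-0.335,0.276,0,0,0,91.3,0.005],[-0.335,0.276,0,0,0,91.3,0.005],[-0.335,0.276,0,0,0,91.3,0.005],[-0.335,0.276,0,0,0,91.3,0.005],[-0.335,0.276,0,0,0,91.3,0.005],[-0.335,0.276,0,0,0,91.3,0.005]]]'
python3 go.py .421 -.261 .225 -45
```

```text
time_s: 6.9
ee_pos: [0.4219, -0.2283, 0.2275]
ee_rot: [-0.0, 0.98, -0.198, -0.001]
contact_force: [0.9, 0.5, -1.9]
gripper_width: 0.129
t 6.9 pos [ 0.4219 -0.2283  0.2275] xyaw -22.85 tilt [-0.0016  0.0013 -1.    ] F [ 0.91  0.45 -1.92] w 0.0117 j [-0.62  0.28  1.67  0.    1.2  -0.22]
shift [0.0118 0.0305 0.0025] turn [-1.000e-02  1.200e-01  2.215e+01]
```

```bash
python3 -m jog '[[[0.008,0.02,0,0,0,21,0.005],[0.008,0.02,0,0,0,21,0.005],[0.008,0.02,0,0,0,21,0.005],[0.008,0.02,0,0,0,21,0.005],[0.008,0.02,0,0,0,21,0.005],[0.008,0.02,0,0,0,21,0.005],[0.008,0.02,0,0,0,21,0.005],[0.008,0.02,0,0,0,21,0.005]]]'
python3 go.py .421 -.261 .13 -45
python3 - <<'E'
from ov import *
s0=env.sense();p=s0["ee_pos"]
t=camera("top");s=camera("scene")
L=lidcurves(p[0],p[1],p[2]-.039,np.radians(-44-90))
tc=[(circ(.421,-.261,.07,.052),(0,255,255))]
cv2.imwrite("pics/over.png",np.hstack([overlay(t,L+tc,(335,262),50,4),overlay(s,L+tc,(275,220),50,4)]))
E
```

```text
time_s: 7.7
ee_pos: [0.423, -0.248, 0.2287]
ee_rot: [0.0, 0.929, -0.37, -0.0]
contact_force: [0.6, 0.5, -1.3]
gripper_width: 0.129
t 7.7 pos [ 0.423  -0.248   0.2287] xyaw -43.43 tilt [-0.  0. -1.] F [ 0.62  0.48 -1.28] w 0.0117 j [-0.65  0.29  1.65 -0.    1.21  0.11]
shift [0.0075 0.0108 0.0987] turn [0.   0.   1.57]
```

View pics/over.png

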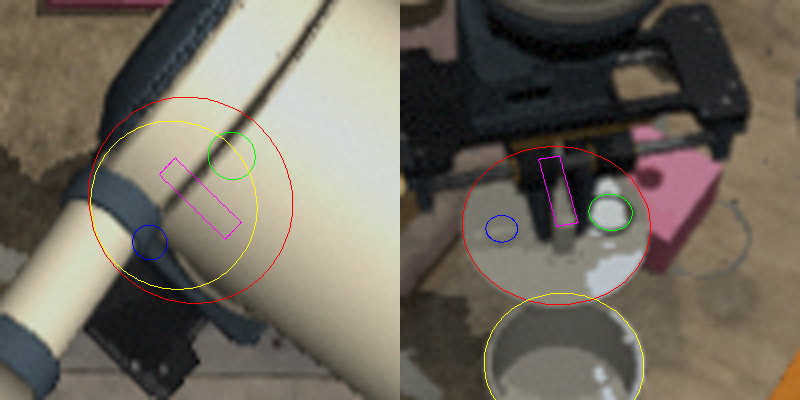

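```bash
python3 -m jog '[[[0.007,0.011,0.01,0,0,1.5,0.005],[0.007,0.011,0.04,0,0,1.5,0.005],[0.007,0.011,0.07,0,0,1.5,0.005],[0.007,0.011,0.095,0,0,1.5,0.005],[0.007,0.011,0.11,0,0,1.5,0.005],[0.007,0.011,0.112,0,0,1.5,0.005],[0.007,0.011,0.112,0,0,1.5,0.005],[0.007,0.011,0.112,0,0,1.5,0.005]]]'
python3 go.py .421 -.261 .095 -45
python3 - <<'E'
from ov import *
s0=env.sense();p=s0["ee_pos"]
t=camera("top");s=camera("scene")
L=lidcurves(p[0],p[1],p[2]-.039,np.radians(-45-90))
tc=[(circ(.421,-.261,.07,.052),(0,255,255)),(circ(.421,-.261,.0,.052),(0,255,255))]
cv2.imwrite("pics/over2.png",np.hstack([overlay(t,L+tc,(335,262),50,4),overlay(s,L+tc,(265,250),50,4)]))
E
```

```text
time_s: 8.6
ee_pos: [0.4208, -0.2615, 0.1174]
ee_rot: [0.0, 0.924, -0.383, 0.001]
contact_force: [-0.0, -0.9, -1.6]
gripper_width: 0.129
t 8.6 pos [ 0.4208 -0.2615  0.1174] xyaw -45.01 tilt [ 9.e-04 -8.e-04 -1.e+00] F [-0.01 -0.87 -1.59] w 0.0118 j [-0.68  0.44  1.77 -0.    0.92  0.11]
shift [-0.0002 -0.0005  0.0224] turn [-0.   -0.07 -0.01]
```

View pics/over2.png

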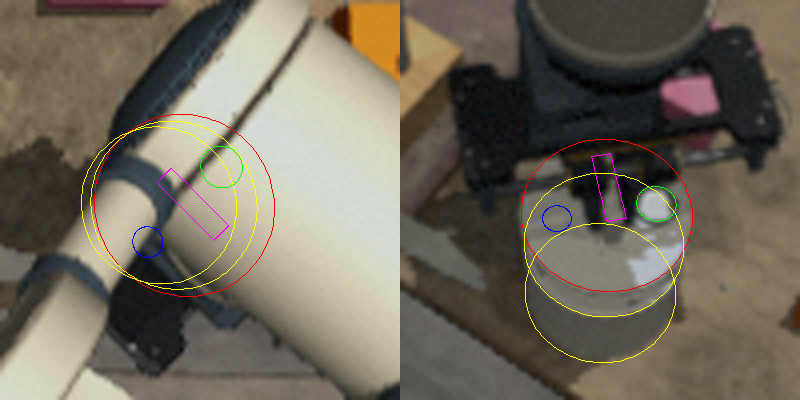

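```bash
python3 -m jog '[[[0,0,0.006,0,0,0,0.005],[0,0,0.012,0,0,0,0.005],[0,0,0.017,0,0,0,0.005],[0,0,0.020,0,0,0,0.005],[0,0,0.022,0,0,0,0.005],[0,0,0.023,0,0,0,0.005],[0,0,0.024,0,0,0,0.005],[0,0,0.024,0,0,0,0.005]]]'
python3 go.py .421 -.261 .081 -45
```

```text
time_s: 9.5
ee_pos: [0.4205, -0.261, 0.0927]
ee_rot: [0.0, 0.924, -0.383, 0.0]
contact_force: [1.4, -0.1, -1.5]
gripper_width: 0.135
t 9.5 pos [ 0.4205 -0.261   0.0927] xyaw -44.98 tilt [ 1.e-04 -1.e-04 -1.e+00] F [ 1.4  -0.1  -1.52] w 0.0124 j [-0.68  0.48  1.8  -0.    0.86  0.11]
shift [ 0.0004 -0.0003  0.0117] turn [-0.   -0.01  0.02]
```

```bash
python3 -m jog '[[[0,0,0.002,0,0,0,0.005],[0,0,0.004,0,0,0,0.005],[0,0,0.006,0,0,0,0.005],[0,0,0.008,0,0,0,0.005],[0,0,0.010,0,0,0,0.005],[0,0,0.011,0,0,0,0.005],[0,0,0.012,0,0,0,0.005],[0,0,0.012,0,0,0,0.005]]]'
python3 go.py .421 -.261 .081 -45
```

```text
time_s: 10.3
ee_pos: [0.4203, -0.2607, 0.081]
ee_rot: [-0.0, 0.924, -0.383, -0.0]
contact_force: [-0.2, 1.8, 9.4]
gripper_width: 0.134
t 10.3 pos [ 0.4203 -0.2607  0.081 ] xyaw -44.98 tilt [-2.e-04  3.e-04 -1.e+00] F [-0.17  1.8   9.43] w 0.0122 j [-0.68  0.5   1.81  0.    0.83  0.11]
shift [ 0.0007 -0.0003  0.    ] turn [-0.    0.02  0.02]
```

```bash
python3 -m jog '[[[0,0,0.001,0,0,0,0.005],[0,0,0.001,0,0,0,0.005],[0,0,0.002,0,0,0,0.005],[0,0,0.002,0,0,0,0.005],[0,0,0.003,0,0,0,0.005],[0,0,0.003,0,0,0,0.005],[0,0,0.003,0,0,0,0.005],[0,0,0.003,0,0,0,0.005]]]'
python3 go.py .421 -.261 .081 -45
python3 - <<'E'
from ov import *
t=camera("top");s=camera("scene")
L=lidcurves(.421,-.261,.042,np.radians(-45-90));H=lidcurves(.421,-.261,.052,np.radians(-45-90))
H=[(P,(0,255,255)) for P,c in H[:1]]
cv2.imwrite("pics/press.png",np.hstack([overlay(s,[],(265,260),33,6),overlay(s,L[:2]+H,(265,260),33,6)]))
E
```

```text
time_s: 11.1
ee_pos: [0.4203, -0.2607, 0.0798]
ee_rot: [0.0, 0.924, -0.382, 0.0]
contact_force: [-9.3, 9.6, 56.1]
gripper_width: 0.126
t 11.1 pos [ 0.4203 -0.2607  0.0798] xyaw -44.97 tilt [ 7.e-04 -6.e-04 -1.e+00] F [-9.25  9.6  56.07] w 0.0115 j [-0.68  0.5   1.81  0.    0.83  0.11]
shift [ 0.0007 -0.0003 -0.0012] turn [-0.01 -0.05  0.03]
```

View pics/press.png

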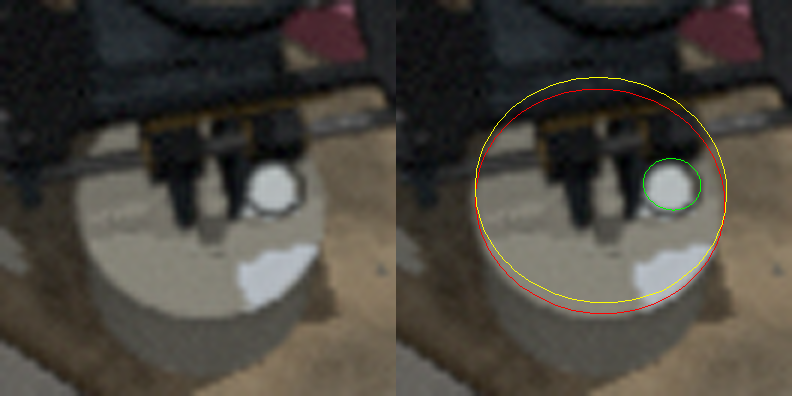

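```bash
python3 -m jog '[[[0,0,-0.003,0,0,0,0.005],[0,0,-0.003,0,0,0,0.005],[0,0,-0.003,0,0,0,0.03],[0,0,-0.003,0,0,0,0.03],[0,0,-0.003,0,0,0,0.03],[0,0,-0.003,0,0,0,0.03],[0,0,-0.003,0,0,0,0.03],[0,0,-0.003,0,0,0,0.03]]]'
python3 go.py .421 -.261 .25 -45
```

```text
time_s: 12.0
ee_pos: [0.4204, -0.2609, 0.0807]
ee_rot: [-0.0, 0.924, -0.383, -0.0]
contact_force: [-0.2, -0.4, -0.4]
gripper_width: 0.329
t 12.0 pos [ 0.4204 -0.2609  0.0807] xyaw -44.98 tilt [-2.e-04  1.e-04 -1.e+00] F [-0.16 -0.36 -0.35] w 0.03 j [-0.68  0.5   1.81 -0.    0.83  0.11]
shift [ 0.0005 -0.0004 -0.1693] turn [0.   0.01 0.02]
```

```bash
python3 -m jog '[[[0,0,-0.03,0,0,0,0.03],[0,0,-0.07,0,0,0,0.04],[0,0,-0.12,0,0,0,0.05],[0,0,-0.16,0,0,0,0.06],[0.02,-0.02,-0.17,0,0,0,0.06],[-0.06,0.06,-0.17,0,0,0,0.06],[-0.10,0.04,-0.17,0,0,0,0.06],[-0.10,0.04,-0.17,0,0,0,0.06]]]'
python3 go.py 
python3 - <<'E'
from ov import *
t=camera("top");s=camera("scene")
def g(x,y,yaw,z0=.048):
    Rz=np.array([[np.cos(yaw),-np.sin(yaw),0],[np.sin(yaw),np.cos(yaw),0],[0,0,1]]); T=lambda P:np.asarray(P)@Rz.T+[x,y,z0]
    b=lambda z:T(lin([[s*.015,u*.012,z] for s,u in((1,1),(1,-1),(-1,-1),(-1,1),(1,1))]))
    return [(b(.093),(0,0,255)),(b(.005),(255,0,255)),(T(circ(0,0,0,.018)),(0,255,0)),(T(circ(-.0185,0,.076,.002)),(255,255,0))]
st=lin([[.462+a*.04,-.044+b*.04,.048] for a,b in((1,1),(1,-1),(-1,-1),(-1,1),(1,1))])
G=g(.462,-.044,np.radians(5))+[(st,(255,0,0))]
L=lidcurves(.421,-.261,.042,np.radians(-45-90))
cv2.imwrite("pics/g1.png",np.vstack([np.hstack([overlay(t,G,(243,243),25,8),overlay(s,G,(212,208),25,8)]),np.hstack([overlay(t,L,(327,262),33,6),overlay(s,L,(265,262),33,6)])[:200*2,:]] if False else [np.hstack([overlay(t,G,(243,243),25,8),overlay(s,G,(212,208),25,8)])]))
cv2.imwrite("pics/l1.png",np.hstack([overlay(t,L,(327,262),33,6),overlay(s,L,(265,262),33,6)]))
E
```

```text
time_s: 12.8
ee_pos: [0.3192, -0.2172, 0.2503]
ee_rot: [-0.0, 0.924, -0.383, -0.001]
contact_force: [0.5, -0.3, 0.5]
gripper_width: 0.662
t 12.8 pos [ 0.3192 -0.2172  0.2503] xyaw -44.99 tilt [-1.e-03  7.e-04 -1.e+00] F [ 0.55 -0.33  0.52] w 0.0604 j [-0.75  0.11  1.83 -0.    1.21  0.03]
```

View pics/g1.png

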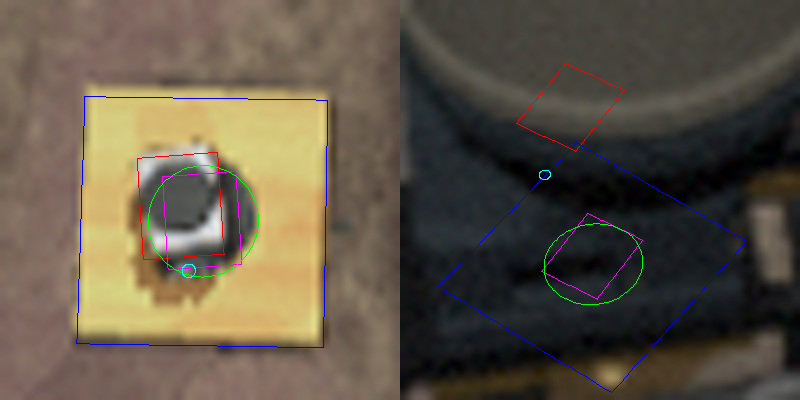

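View pics/l1.png

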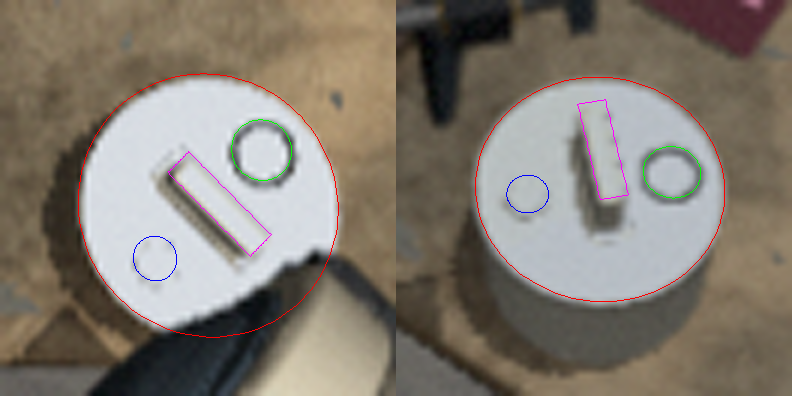

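```bash
python3 - <<'E'
from ov import *
t=camera("top");s=camera("scene")
t["frame"]=cv2.imread("pics/top0.png")[:,:,::-1];s["frame"]=cv2.imread("pics/scene0.png")[:,:,::-1]
def g(x,y,yaw,z0=.048):
    Rz=np.array([[np.cos(yaw),-np.sin(yaw),0],[np.sin(yaw),np.cos(yaw),0],[0,0,1]]); T=lambda P:np.asarray(P)@Rz.T+[x,y,z0]
    b=lambda z:T(lin([[s*.015,u*.012,z] for s,u in((1,1),(1,-1),(-1,-1),(-1,1),(1,1))]))
    return [(b(.093),(0,0,255)),(T(circ(0,0,0,.018)),(0,255,0)),(T(lin([[-.015,0,.076],[-.022,0,.076]])),(255,255,0))]
G=g(.463,-.044,np.radians(7))
cv2.imwrite("pics/g2.png",np.vstack([np.hstack([overlay(c,q,uv,20,10) for c,uv in((t,(243,243)),(s,(212,208)))]) for q in(G,)]))
E
```

```text
(no output)
```

View pics/g2.png

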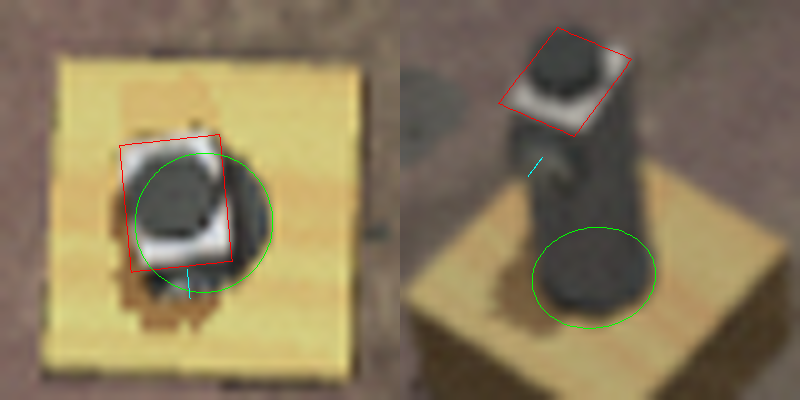

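```bash
python3 go.py .463 -.045 .19 -83
```

```text
t 13.0 pos [ 0.3212 -0.2185  0.2512] xyaw -45.01 tilt [ 8.e-04 -7.e-04 -1.e+00] F [ 1.08 -1.09  0.58] w 0.0597 j [-0.75  0.11  1.82  0.    1.21  0.03]
shift [-0.0225 -0.2229  0.0611] turn [-2.000e-02 -6.000e-02  3.799e+01]
```

```bash
python3 -m jog '[[[-0.022,-0.223,0.03,0,0,38,0.06],[-0.022,-0.223,0.05,0,0,38,0.06],[-0.022,-0.223,0.061,0,0,38,0.06],[-0.022,-0.223,0.061,0,0,38,0.06],[-0.022,-0.223,0.061,0,0,38,0.06],[-0.022,-0.223,0.061,0,0,38,0.06],[-0.022,-0.223,0.061,0,0,38,0.06],[-0.022,-0.223,0.061,0,0,38,0.06]]]'
python3 -m jog '[[[0,0,0,0,0,0,0.06],[0,0,0,0,0,0,0.06],[0,0,0,0,0,0,0.06],[0,0,0,0,0,0,0.06],[0,0,0,0,0,0,0.06],[0,0,0,0,0,0,0.06],[0,0,0,0,0,0,0.06],[0,0,0,0,0,0,0.06]]]'
python3 go.py .463 -.045 .091 -83
```

```text
time_s: 13.8
ee_pos: [0.4643, -0.0448, 0.1892]
ee_rot: [0.0, 0.75, -0.661, -0.0]
contact_force: [-0.7, -0.1, -0.5]
gripper_width: 0.659
time_s: 14.6
ee_pos: [0.4635, -0.0453, 0.1898]
ee_rot: [-0.0, 0.749, -0.662, 0.0]
contact_force: [-0.4, 0.1, -0.6]
gripper_width: 0.659
t 14.6 pos [ 0.4635 -0.0453  0.1898] xyaw -82.98 tilt [ 0. -0. -1.] F [-0.35  0.12 -0.56] w 0.0601 j [-0.23  0.3   1.76 -0.    1.08  1.22]
shift [-0.0003  0.0005  0.0988] turn [-0.   -0.    0.02]
```

```bash
python3 -m jog '[[[0,0,0.03,0,0,0,0.06],[0,0,0.06,0,0,0,0.06],[0,0,0.08,0,0,0,0.06],[0,0,0.092,0,0,0,0.06],[0,0,0.098,0,0,0,0.06],[0,0,0.099,0,0,0,0.06],[0,0,0.099,0,0,0,0.06],[0,0,0.099,0,0,0,0.06]]]'
python3 go.py .463 -.045 .091 -83
python3 - <<'E'
from ov import *
t=camera("top");s=camera("scene")
cv2.imwrite("pics/gg.png",np.hstack([overlay(t,[],(243,243),45,4),overlay(s,[],(212,205),45,4)]))
E
```

```text
time_s: 15.4
ee_pos: [0.4639, -0.0453, 0.0914]
ee_rot: [-0.0, 0.749, -0.662, 0.0]
contact_force: [-0.4, 1.4, 0.8]
gripper_width: 0.658
t 15.4 pos [ 0.4639 -0.0453  0.0914] xyaw -82.98 tilt [ 1.1e-03 -2.0e-04 -1.0e+00] F [-0.36  1.35  0.82] w 0.06 j [-0.23  0.45  1.87  0.    0.82  1.22]
shift [-0.0004  0.0009  0.0004] turn [-0.06 -0.02  0.02]
```

View pics/gg.png

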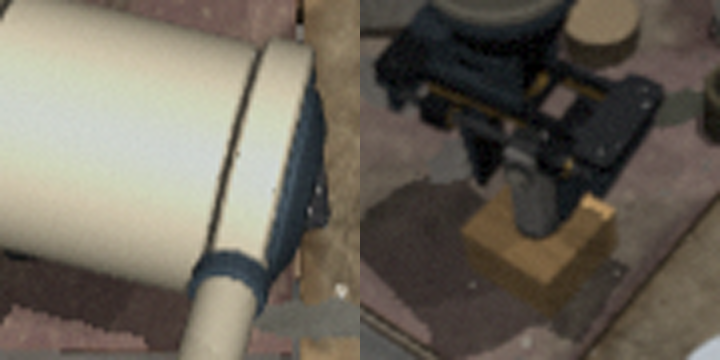

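Gauge stands between the fingers (scene crop, roughly at (225,195)). Closing gently.

```bash
python3 -m jog '[[[0,0,0,0,0,0,0.04],[0,0,0,0,0,0,0.03],[0,0,0,0,0,0,0.015],[0,0,0,0,0,0,0.015],[0,0,0,0,0,0,0.015],[0,0,0,0,0,0,0.015],[0,0,0,0,0,0,0.015],[0,0,0,0,0,0,0.015]]]' 35
python3 go.py .463 -.045 .091 -83
```

```text
time_s: 16.3
ee_pos: [0.4635, -0.0452, 0.0907]
ee_rot: [0.0, 0.749, -0.662, -0.0]
contact_force: [0.3, 0.2, 1.4]
gripper_width: 0.268
t 16.3 pos [ 0.4635 -0.0452  0.0907] xyaw -82.98 tilt [-1.e-04  0.e+00 -1.e+00] F [0.3  0.21 1.43] w 0.0244 j [-0.23  0.46  1.87  0.    0.82  1.22]
shift [-0.0003  0.0005 -0.0003] turn [0.   0.   0.02]
```

```bash
python3 -m jog '[[[0,0,-0.005,0,0,0,0.015],[0,0,-0.015,0,0,0,0.015],[0,0,-0.03,0,0,0,0.015],[0,0,-0.055,0,0,0,0.015],[0,0,-0.085,0,0,0,0.015],[0,0,-0.115,0,0,0,0.015],[0,0,-0.135,0,0,0,0.015],[0,0,-0.145,0,0,0,0.015]]]'
python3 go.py .4436 -.2836 .235 -110
python3 - <<'E'
from ov import *
t=camera("top");s=camera("scene")
cv2.imwrite("pics/gl.png",np.hstack([overlay(t,[],(243,243),45,4),overlay(s,[],(202,175),45,4)]))
E
```

```text
time_s: 17.1
ee_pos: [0.4641, -0.0454, 0.2382]
ee_rot: [-0.001, 0.749, -0.662, 0.001]
contact_force: [0.2, -0.9, -1.9]
gripper_width: 0.264
t 17.1 pos [ 0.4641 -0.0454  0.2382] xyaw -82.98 tilt [ 3.e-03 -7.e-04 -1.e+00] F [ 0.2  -0.95 -1.93] w 0.0241 j [-0.23  0.24  1.69 -0.    1.21  1.22]
shift [0.2339 0.0494 0.0033] turn [-1.700e-01 -2.000e-02  2.702e+01]
```

View pics/gl.png

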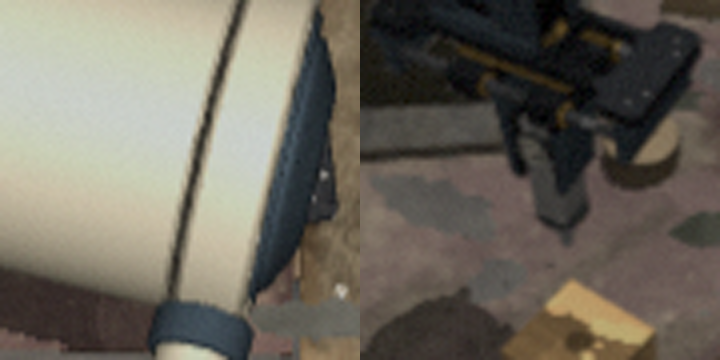

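```bash
python3 -m jog '[[[0.04,0.009,0,0,0,5,0.015],[0.09,0.019,0,0,0,11,0.015],[0.14,0.03,0,0,0,17,0.015],[0.19,0.04,0,0,0,23,0.015],[0.22,0.047,0,0,0,27,0.015],[0.234,0.049,0,0,0,27,0.015],[0.234,0.049,0,0,0,27,0.015],[0.234,0.049,0,0,0,27,0.015]]]'
python3 go.py .4436 -.2836 .20 -110
python3 - <<'E'
from ov import *
s0=env.sense();p=s0["ee_pos"]
t=camera("top");s=camera("scene")
f=p[2]-.0427
C=[(circ(p[0],p[1],f,.018),(0,255,0)),(circ(p[0],p[1],f-.038,.004),(0,0,255)),(circ(.4436,-.2836,.074,.0125),(255,0,255)),(np.array([[p[0],p[1],f-.038],[p[0],p[1],.074]]),(0,255,255))]
cv2.imwrite("pics/gm.png",np.hstack([overlay(s,[],(272,235),45,4),overlay(s,C,(272,235),45,4)]))
E
```

```text
time_s: 18.0
ee_pos: [0.4431, -0.2825, 0.2349]
ee_rot: [-0.0, -0.574, 0.819, 0.001]
contact_force: [0.9, -0.2, -1.2]
gripper_width: 0.264
t 18.0 pos [ 0.4431 -0.2825  0.2349] xyaw -109.93 tilt [-0.0013  0.0014 -1.    ] F [ 0.89 -0.17 -1.21] w 0.0241 j [-0.68  0.33  1.56  0.    1.25  1.24]
shift [ 0.0009 -0.0009  0.0349] turn [0.1  0.05 0.07]
```

View pics/gm.png

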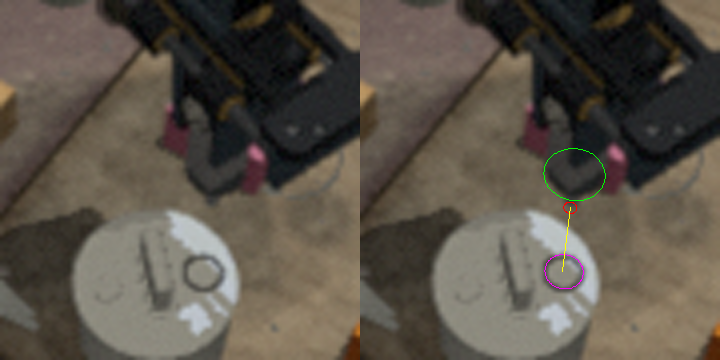

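```bash
python3 -m jog '[[[0.001,-0.001,0.02,0,0,0,0.015],[0.001,-0.001,0.04,0,0,0,0.015],[0.001,-0.001,0.055,0,0,0,0.015],[0.001,-0.001,0.065,0,0,0,0.015],[0.001,-0.001,0.072,0,0,0,0.015],[0.001,-0.001,0.075,0,0,0,0.015],[0.001,-0.001,0.075,0,0,0,0.015],[0.001,-0.001,0.075,0,0,0,0.015]]]'
cat > look.py <<'E'
from ov import *
import sys
from go import go
Z=[];P=[]
for i in range(6):
    s=camera("scene"); e=env.sense(); Z.append(e["contact_force"]);P.append(e["ee_pos"])
print("meanF",np.round(np.mean(Z,0),2),"sd",np.round(np.std(Z,0),2),"P",np.round(np.mean(P,0),4),"t",e["time_s"])
p=np.mean(P,0);f=p[2]-.0427
C=[(circ(p[0],p[1],f,.018),(0,255,0)),(circ(.4436,-.2836,.074,.0125),(255,0,255)),(circ(p[0],p[1],.074,.004),(0,0,255))]
cv2.imwrite(sys.argv[1],np.hstack([overlay(s,[],(275,250),33,6),overlay(s,C,(275,250),33,6)]))
E
python3 look.py pics/a1.png; python3 go.py .4436 -.2836 .1487 -110
```

```text
time_s: 18.9
ee_pos: [0.4443, -0.2849, 0.1612]
ee_rot: [0.0, -0.574, 0.819, -0.0]
contact_force: [0.6, 0.1, -1.7]
gripper_width: 0.26
meanF [ 0.09  0.27 -1.26] sd [0.49 0.5  0.62] P [ 0.4442 -0.2849  0.1612] t 19.2
t 19.2 pos [ 0.4441 -0.2849  0.161 ] xyaw -109.98 tilt [ 3.e-04 -3.e-04 -1.e+00] F [-0.44  0.41 -0.27] w 0.0241 j [-0.68  0.42  1.65 -0.    1.07  1.24]
shift [-0.001   0.0009  0.0123] turn [-0.02 -0.01  0.02]
```

View pics/a1.png

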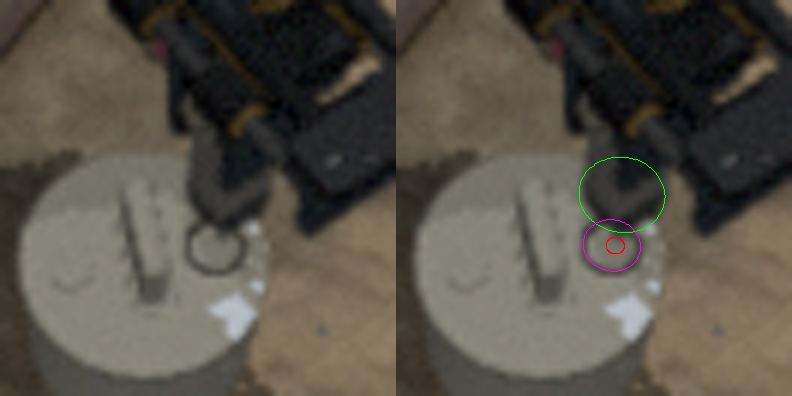

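```bash
python3 -m jog '[[[-0.001,0.001,0.002,0,0,0,0.015],[-0.001,0.001,0.004,0,0,0,0.015],[-0.001,0.001,0.006,0,0,0,0.015],[-0.001,0.001,0.007,0,0,0,0.015],[-0.001,0.001,0.008,0,0,0,0.015],[-0.001,0.001,0.009,0,0,0,0.015],[-0.001,0.001,0.009,0,0,0,0.015],[-0.001,0.001,0.009,0,0,0,0.015]]]'
python3 look.py pics/a2.png
python3 - <<'E'
from ov import *
s=camera("scene"); 
f=overlay(s,[],(280,243),20,20); f=np.clip(f.astype(float)*1.6,0,255).astype(np.uint8)
f=f[:600,:800]; cv2.imwrite("pics/a2b.png",f)
p=env.sense()["ee_pos"]; z=p[2]-.0427
b=proj(s,[p[0],p[1],z]); print(b,[proj(s,[p[0]+d[0],p[1]+d[1],z+d[2]])-b for d in((.003,0,0),(0,.003,0),(0,0,.003),(.0028,-.001,0))])
E
```

```text
time_s: 20.0
ee_pos: [0.4435, -0.2835, 0.1518]
ee_rot: [0.0, -0.574, 0.819, 0.0]
contact_force: [-0.4, 0.2, -0.3]
gripper_width: 0.264
meanF [-0.55  0.31  0.09] sd [0.52 0.52 0.36] P [ 0.4435 -0.2835  0.1518] t 20.3
[[278.20204571 250.62094797]] [array([[ 0.62163901, -0.85927864]]), array([[-1.00571756, -0.59315971]]), array([[ 0.07584448, -0.58984591]]), array([[ 0.91570967, -0.60468306]])]
```

View pics/a2.png

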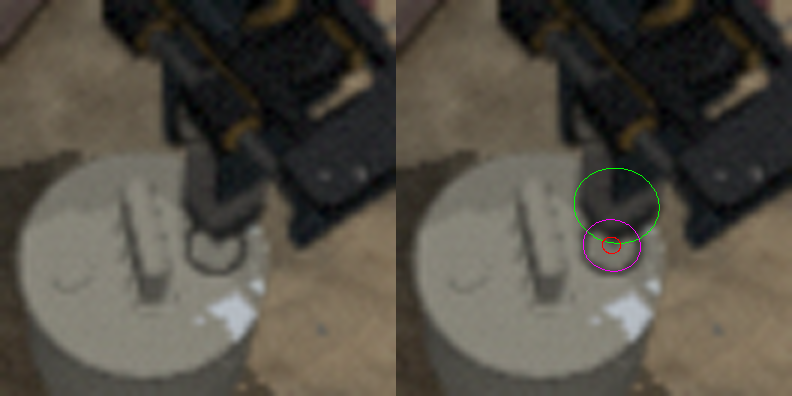

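View pics/a2b.png

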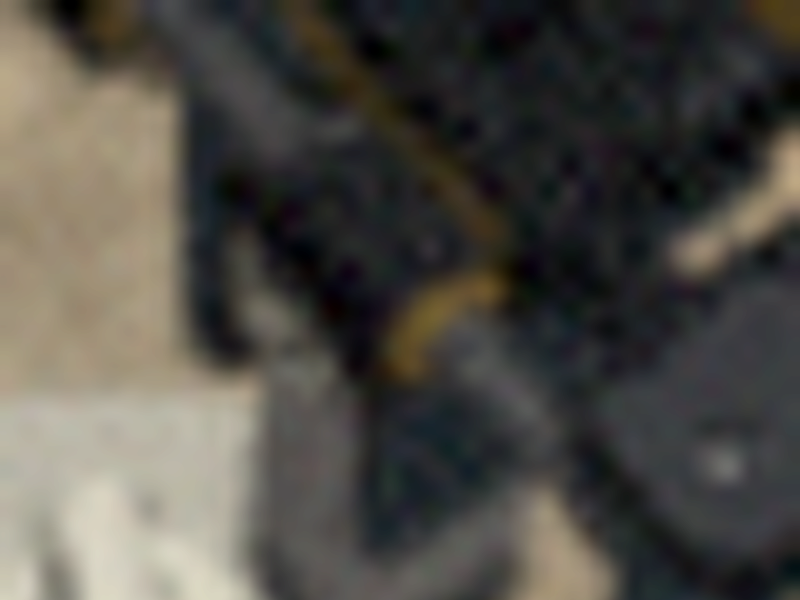

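```bash
python3 - <<'E'
from ov import *
s=camera("scene")
p=env.sense()["ee_pos"]; z=p[2]-.0427
C=[(circ(p[0],p[1],z,.018),(0,255,0)),(circ(.4436,-.2836,.074,.0125),(255,0,255)),(circ(p[0],p[1],.074,.004),(0,0,255))]
f=np.hstack([overlay(s,q,(278,257),16,24)[:,:384] for q in([],C)])
f=np.clip(f.astype(float)*1.6,0,255).astype(np.uint8); cv2.imwrite("pics/a2c.png",cv2.resize(f,(768,768*f.shape[0]//f.shape[1])))
E
```

```text
(no output)
```

View pics/a2c.png

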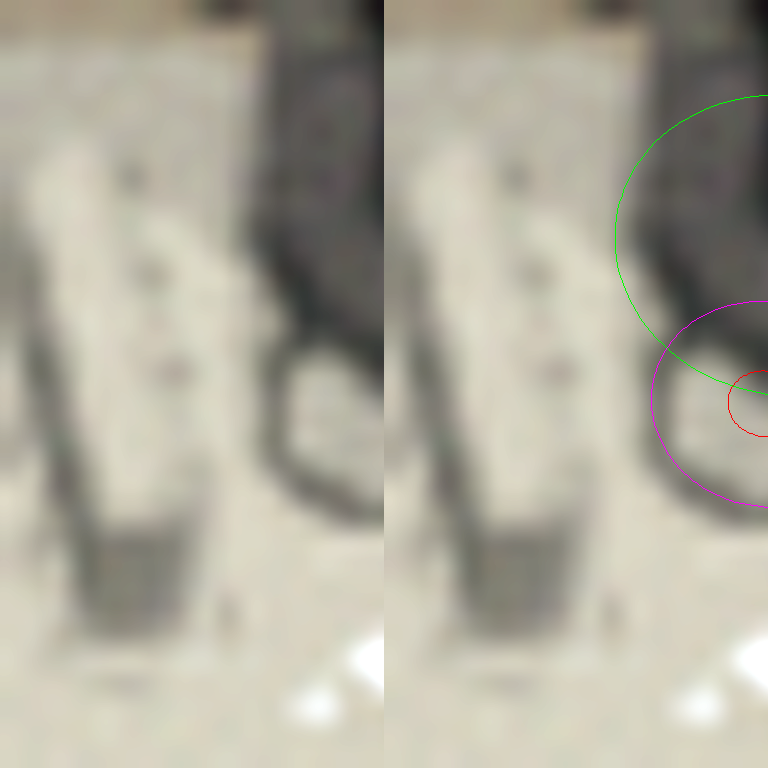

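```bash
python3 - <<'E'
from ov import *
s=camera("scene")
p=env.sense()["ee_pos"]; z=p[2]-.0427
C=[(circ(p[0],p[1],z,.018),(0,255,0)),(circ(.4436,-.2836,.074,.0125),(255,0,255)),(circ(p[0],p[1],.074,.004),(0,0,255))]
f=np.hstack([overlay(s,q,(278,255),12,16) for q in([],C)])
f=np.clip(f.astype(float)*1.7,0,255).astype(np.uint8); cv2.imwrite("pics/a2d.png",f)
E
```

```text
(no output)
```

View pics/a2d.png

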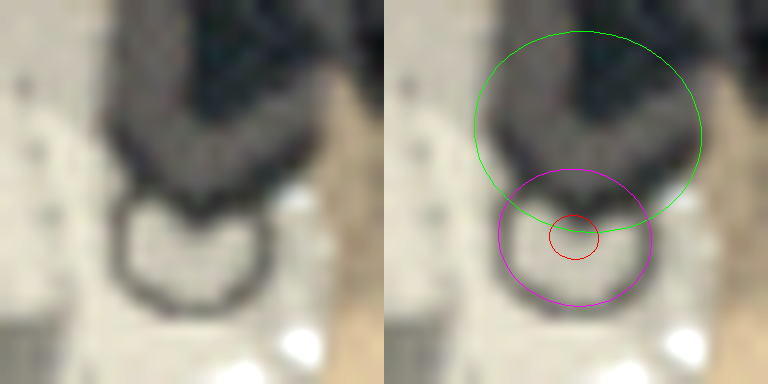

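```bash
python3 -m jog '[[[0,0,-0.01,0,0,0,0.015],[0,0,-0.025,0,0,0,0.015],[0,0,-0.04,0,0,0,0.015],[0,0,-0.05,0,0,0,0.015],[0,0,-0.05,0,0,0,0.015],[0,0,-0.05,0,0,0,0.015],[0,0,-0.05,0,0,0,0.015],[0,0,-0.05,0,0,0,0.015]]]'
cat > gv.py <<'E'
from ov import *
import sys
s=camera("scene"); e=env.sense(); p=e["ee_pos"];z=p[2]-.0427
q=e["ee_rot"]; from scipy.spatial.transform import Rotation as R
M=R.from_quat([q[1],q[2],q[3],q[0]]).as_matrix(); ys=M[:,0]; xs=-M[:,1]*1.0  # tool x= -gauge y or so
a=float(sys.argv[2]) if len(sys.argv)>2 else 0; b=float(sys.argv[3]) if len(sys.argv)>3 else 0
u=M[:,1]; 
def T(P): # local: X along u, Y along tool x, Z up rel flange; tilt b deg about tool x through grip (z=.06)
    P=np.asarray(P,float)-[0,0,.0617]; P=P@R.from_euler('y',b,degrees=True).as_matrix().T
    return p+[0,0,.019]+np.outer(P[:,0]+a,u)+np.outer(P[:,1],ys)+np.outer(P[:,2],[0,0,1])
z0=0
C=[(T(circ(0,0,0,.018)),(0,255,0)),(T(circ(0,0,.005,.018)),(0,255,255)),(T(circ(0,0,-.038,.004)),(0,0,255)),(T(circ(0,0,-.020,.008)),(255,0,0)),(circ(.4436,-.2836,.074,.0125),(255,0,255))]
for sx in(-1,1):
    for sy in(-1,1): C.append((T([[sx*.015,sy*.012,.005],[sx*.015,sy*.012,.093]]),(255,128,0)))
c=proj(s,T([[0,0,-.01]]))[0]
f=np.hstack([overlay(s,k,c,24,8) for k in([],C)])
f=np.clip(f.astype(float)*1.7,0,255).astype(np.uint8); cv2.imwrite(sys.argv[1],f)
print(p,e["time_s"],c)
E
python3 gv.py pics/b1.png
```

```text
time_s: 21.25
ee_pos: [0.4432, -0.2833, 0.2012]
ee_rot: [-0.0, -0.574, 0.819, 0.001]
contact_force: [0.2, -0.4, -1.8]
gripper_width: 0.262
[ 0.44324698 -0.28331572  0.2012369 ] 21.3 [279.12704134 242.64495734]
```

View pics/b1.png

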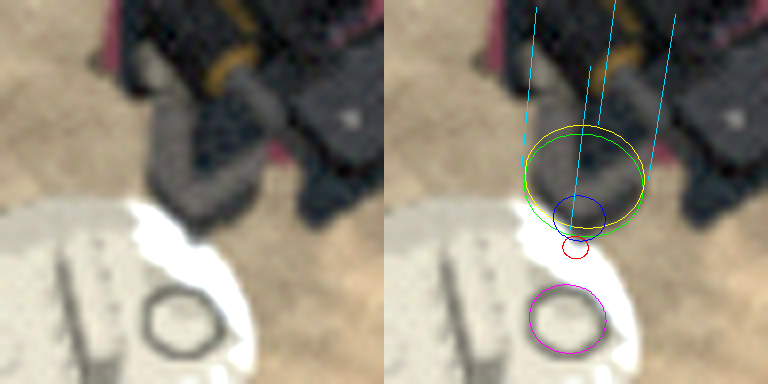

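```bash
python3 - <<'E'
from ov import *
s=camera("scene")
f=overlay(s,[],(280,247),12,24)
print(cv2.cvtColor(s["frame"],cv2.COLOR_RGB2GRAY)[240:256,272:288])
cv2.imwrite("pics/b2.png",f)
E
```

```text
[[ 92  64  48  52  57  55  49  50  45  54  59  60  58  56  50  64]
 [ 97  67  36  46  51  58  56  59  58  58  59  57  51  41  32  61]
 [115  93  45  35  46  54  56  59  60  57  54  48  41  36  41  65]
 [142 131  93  49  39  53  57  61  61  47  42  34  35  32  55  78]
 [175 179 158 105  51  41  51  59  51  39  32  32  39  54  77  93]
 [148 188 188 167 111  63  39  40  31  34  35  44  56  81  94  97]
 [156 188 188 187 174 121  54  38  33  45  61  73  84  94  99 100]
 [173 190 189 187 185 165  93  60  60  78  89  95  96  96  98  99]
 [150 186 187 190 186 175 133 106 110 103  96  95 101 102 101  99]
 [147 178 189 188 188 187 180 171 179 157 114 101 100 100  99  99]
 [131 142 169 179 188 189 189 187 190 178 145 113  98 100 102  96]
 [128 117 120 141 174 187 186 188 188 188 178 143  99  96  96  95]
 [129 114 114 119 140 170 183 188 188 187 187 168 114  98  94  93]
 [131 120 109 104  99 107 142 167 175 187 187 180 140 102  97  93]
 [132 114  86  70  74  75  78  85 117 171 187 188 169 114  96  95]
 [121  85  70  96 110 113 113  99  76 112 176 189 179 139  95  93]]
```

View pics/b2.png

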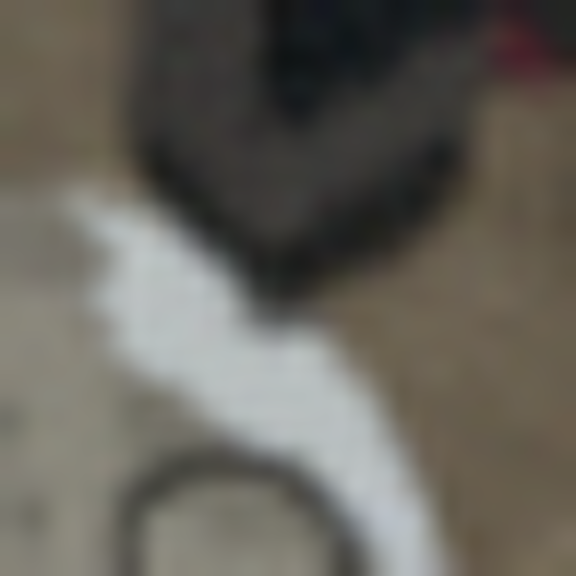

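```bash
python3 go.py .4397 -.284 .158 -110
```

```text
t 21.35 pos [ 0.4433 -0.2834  0.2013] xyaw -109.98 tilt [-6.e-04  5.e-04 -1.e+00] F [-0.42  0.01 -1.87] w 0.0241 j [-0.68  0.37  1.6  -0.    1.17  1.24]
shift [0.0018 0.0031 0.0433] turn [0.04 0.01 0.02]
```

```bash
python3 -m jog '[[[0.002,0.003,0.01,0,0,0,0.015],[0.002,0.003,0.02,0,0,0,0.015],[0.002,0.003,0.03,0,0,0,0.015],[0.002,0.003,0.037,0,0,0,0.015],[0.002,0.003,0.042,0,0,0,0.015],[0.002,0.003,0.043,0,0,0,0.015],[0.002,0.003,0.043,0,0,0,0.015],[0.002,0.003,0.043,0,0,0,0.015]]]'
python3 look.py pics/c1_.png
python3 - <<'E'
from ov import *
s=camera("scene")
p=env.sense()["ee_pos"]
C=[(circ(p[0]+.0033,p[1],p[2]-.0417-.038,.004),(0,0,255)),(circ(p[0]+.0033,p[1],p[2]-.0417-.02,.008),(255,0,0)),(circ(p[0]+.0033,p[1],p[2]-.0417,.018),(0,255,0)),(circ(.4426,-.2842,.074,.0125),(255,0,255))]
f=np.hstack([overlay(s,q,(278,253),14,14) for q in([],C)])
cv2.imwrite("pics/c2_.png",np.clip(f*1.4,0,255).astype(np.uint8))
E
```

```text
time_s: 22.15
ee_pos: [0.4401, -0.2844, 0.159]
ee_rot: [0.0, -0.574, 0.819, -0.0]
contact_force: [-0.4, 0.9, -1.7]
gripper_width: 0.266
meanF [ 0.05 -0.12 -1.64] sd [0.31 0.24 0.6 ] P [ 0.4401 -0.2844  0.159 ] t 22.45
```

View pics/c2_.png

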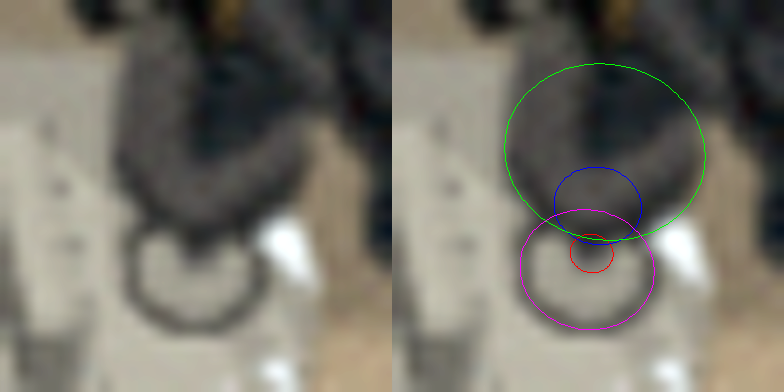

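```bash
python3 -m jog '[[[0.0015,0.0015,0,0,0,0,0.015],[0.0015,0.0015,0.002,0,0,0,0.015],[0.0015,0.0015,0.004,0,0,0,0.015],[0.0015,0.0015,0.006,0,0,0,0.015],[0.0015,0.0015,0.008,0,0,0,0.015],[0.0015,0.0015,0.010,0,0,0,0.015],[0.0015,0.0015,0.011,0,0,0,0.015],[0.0015,0.0015,0.011,0,0,0,0.015]]]'
cat > f.py <<'E'
from ov import *
Z=[];P=[]
for i in range(16):
    s=camera("scene"); e=env.sense(); Z.append(e["contact_force"]);P.append(e["ee_pos"])
print("meanF",np.round(np.mean(Z,0),2),"se",np.round(np.std(Z,0)/4,2),"P",np.round(np.mean(P,0),4),"t",e["time_s"])
f=overlay(s,[],(278,253),14,28)
cv2.imwrite("pics/d1.png",np.clip(f*1.4,0,255).astype(np.uint8)[:600,:800])
E
python3 f.py; python3 go.py
```

```text
time_s: 23.3
ee_pos: [0.438, -0.2853, 0.1477]
ee_rot: [-0.0, -0.574, 0.819, -0.0]
contact_force: [-1.3, 0.5, 2.4]
gripper_width: 0.264
meanF [-1.04 -0.35  2.14] se [0.09 0.1  0.15] P [ 0.4381 -0.2853  0.1478] t 24.1
t 24.1 pos [ 0.4381 -0.2853  0.1478] xyaw -109.99 tilt [ 1.e-04 -1.e-04 -1.e+00] F [-0.49 -0.77  1.36] w 0.0238 j [-0.69  0.43  1.68 -0.    1.03  1.23]
```

```bash
python3 -c "
import cv2;f=cv2.imread('pics/d1.png');cv2.imwrite('pics/d1s.png',cv2.resize(f,(600,460)))"; ls pics
```

```text
a1.png
a2.png
a2b.png
a2c.png
a2d.png
b1.png
b2.png
c1.png
c1_.png
c2.png
c2_.png
c3.png
c4.png
c5.png
d1.png
d1s.png
g1.png
g2.png
gg.png
gl.png
gm.png
kiln.png
l1.png
lift.png
m1.png
m2.png
ov1.png
over.png
over2.png
pre.png
press.png
scene0.png
top0.png
```

View pics/d1.png

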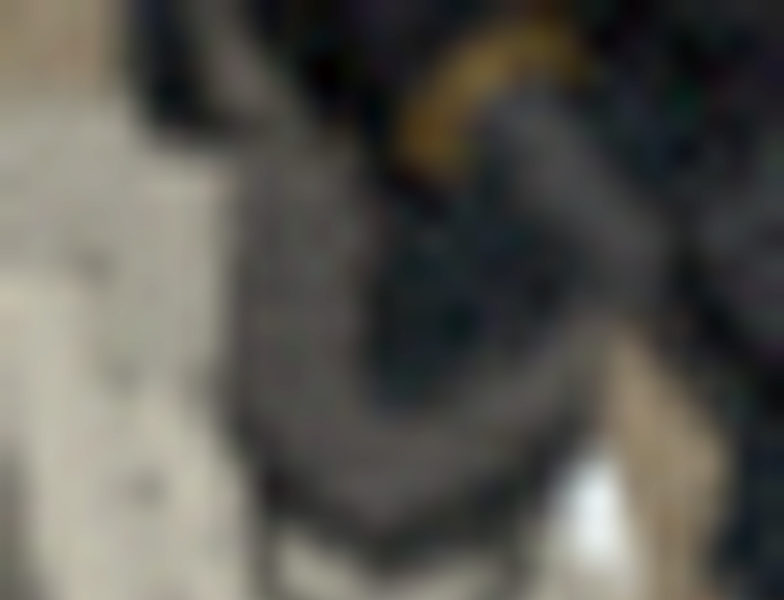

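```bash
python3 -m jog '[[[0,0,-0.0006,0,0,0,0.015],[0,0,-0.0006,0,0,0,0.015],[0,0,-0.0006,0,0,0,0.015],[0,0,-0.0006,0,0,0,0.015],[0,0,-0.0006,0,0,0,0.015],[0,0,-0.0006,0,0,0,0.015],[0,0,-0.0006,0,0,0,0.015],[0,0,-0.0006,0,0,0,0.015]]]'
python3 - <<'E'
from ov import *
Z=[];P=[];I=[]
for i in range(24):
    s=camera("scene"); I.append(s["frame"].astype(float)); e=env.sense(); Z.append(e["contact_force"]);P.append(e["ee_pos"])
print("meanF",np.round(np.mean(Z,0),2),"se",np.round(np.std(Z,0)/5,2),"P",np.round(np.mean(P,0),4),"t",e["time_s"])
s["frame"]=np.mean(I,0).astype(np.uint8); cv2.imwrite("pics/avg.png",s["frame"][:,:,::-1])
p=np.mean(P,0)
C=[(circ(p[0]+.0033,p[1],.074,.004),(0,0,255)),(circ(p[0]+.0045,p[1]+.001,.074,.004),(0,255,255)),(circ(.4426,-.2842,.074,.0125),(255,0,255))]
f=np.hstack([overlay(s,q,(278,260),10,19) for q in([],C)])
cv2.imwrite("pics/e1.png",np.clip(f*1.4,0,255).astype(np.uint8))
E
```

```text
time_s: 24.9
ee_pos: [0.438, -0.2852, 0.1483]
ee_rot: [-0.0, -0.574, 0.819, 0.0]
contact_force: [-1.3, -0.3, 2.2]
gripper_width: 0.261
meanF [-0.69 -0.68  1.66] se [0.11 0.09 0.11] P [ 0.438  -0.2852  0.1484] t 26.1
```

View pics/e1.png

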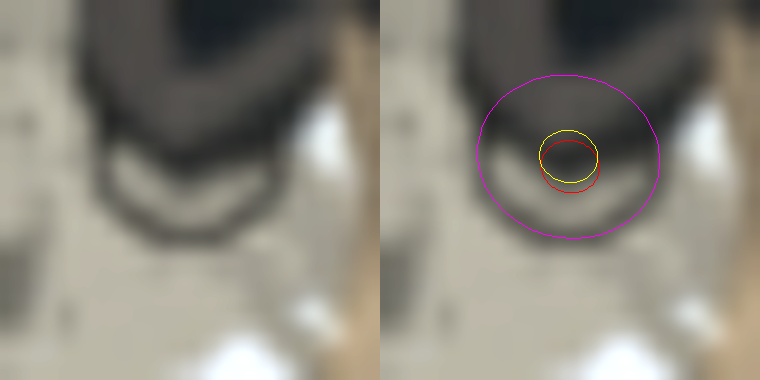

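```bash
sed -i 's/c=proj(s,T(\[\[0,0,-.01\]\]))\[0\]/c=proj(s,T([[0,0,.02]]))[0]/' gv.py; python3 gv.py pics/h1.png -.004
python3 - <<'E'
from ov import *
s=camera("scene")
L=lidcurves(.421,-.261,.042,np.radians(-45-90))
cv2.imwrite("pics/h2.png",np.hstack([overlay(s,q,(265,262),33,6) for q in([],L[:1])]))
cv2.imwrite("pics/h3.png",s["frame"][:,:,::-1])
E
```

```text
[ 0.43805742 -0.28526298  0.14836477] 26.15 [279.35295492 248.43176908]
```

View pics/h1.png

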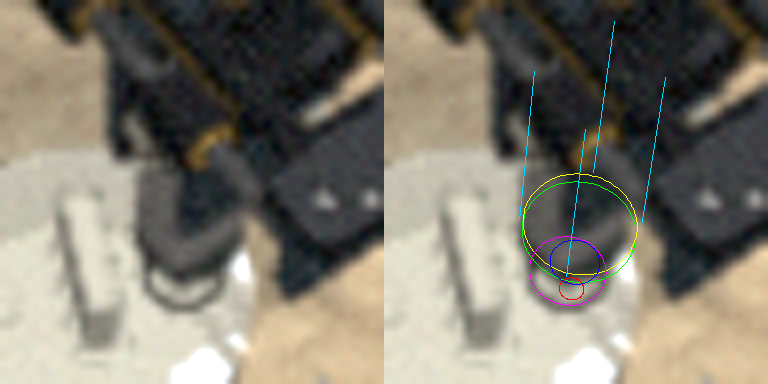

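View pics/h2.png

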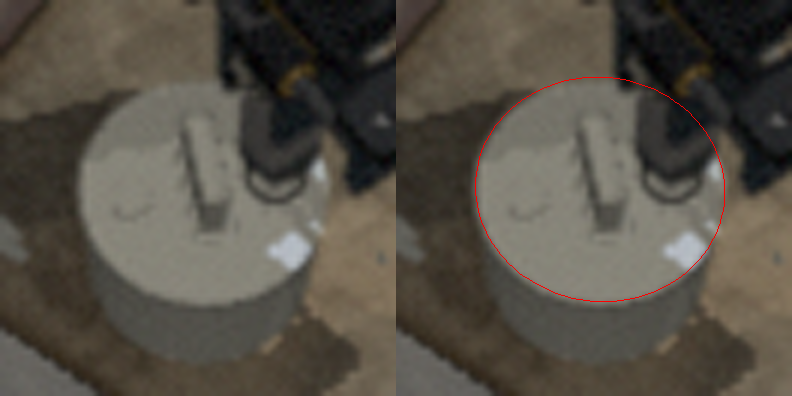

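View pics/h3.png

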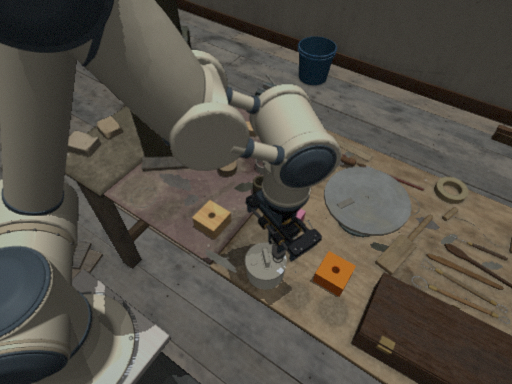

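```bash
python3 go.py; python3 -c "
from bench import env
print(env.hand_in())"
```

```text
t 26.2 pos [ 0.438  -0.2852  0.1484] xyaw -109.98 tilt [-1.e-04  0.e+00 -1.e+00] F [-0.07 -0.02  1.63] w 0.0236 j [-0.69  0.43  1.68 -0.    1.03  1.23]
the job is handed in; nothing more can be done
None
```

I pressed the lid home on the tub. I then lifted the gauge out of its stand and handed in at 26.2 s, still holding it on the lid's ring with the plunger about half in.

**Last checks:**
- **Lid:** its disc outline matched the fully home, level position in the final scene picture to within about a pixel. Before the gauge went on, both views matched it.
- **Plunger:** the steady push is about 3.2 N above the gauge's own weight, which means about 6 mm in. Heights alone give about 6 mm.
- **Bystanders:** I touched none of the three other small things, but I made no separate final check of their positions; the arm partly hid them.

**Less certain:**
- **Tip position:** I judged it from the scene camera only, because the arm blocked the top view. The gauge sat about 3–5 mm off the tool axis, so I shifted to correct for it. The tip now shows near the ring's centre, within about 2–3 mm.
- **Uprightness:** I judged this only roughly, from the gauge's outline.
- **Pressing force:** the wrist reading briefly reached 56 N at the end of the lid press, against the lid's stop through the gripped handle. The wrist limit is 120 N. I took the 40 N limit to cover only the arm and the gripper's body, so I don't count this as a breach, but I can't confirm that.

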